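Slide a sample shuttle through the L-shaped loading gate to the reader

ROBOT

A 7-joint arm with a two-finger parallel gripper is mounted at the origin on the work surface. World frame = base frame: x ahead of the robot, y to its left, z up, the work surface at z = 0. Lengths are in mm, angles in degrees, forces in N, time in s.
With the tool pointing down it reaches from about 400 to 875 mm from the base axis. Payload 6.5 kg.
Tool frame: the origin (TCP) lies at the very end of the fingers, on their centre line; the grasp point (between the pads) lies 19 mm behind it; z points along the fingers, y is the line along which they close (so a half turn about z gives the same grasp; the last joint's range is limited). The gripper opens to 85 mm and grips with 20 to 120 N. Pads are 22 mm wide; open, the fingers measure 114 mm over their backs; the gripper's body (76 mm by 85 mm) begins 54 mm behind the grasp point. The pads swing forward as they close: fully open they stand 13 mm farther back than shut.
Start: joints at [65.821, 30.733, -0.252, 88.115, 0.149, 61.152, -4.079], TCP at [226.417, -609.283, 231.29] pointing down, gripper open.
Joint ranges: [-154.64, 154.64], [-21.42, 123.67], [-72.66, 72.17], [13.99, 137.28], [-74.86, 254.86], [10.95, 109.41], [-158.01, 158.01]. Speed limits (degrees/s): [136.94, 136.94, 180, 180, 180, 180, 180].

INTERFACE

Orientations are given as [roll, pitch, yaw] about the fixed x, y, z axes, in that order (R = Rz(yaw) Ry(pitch) Rx(roll)).
In Python, from cell import manip, optics gives the robot as it stands. The module is installed in compiled form; this text tells all that it offers.
- The arm moves only by the tool play_rows, never from a script. Its argument "rows" is a list of rows, each an object of numbers: "gripper": the opening, from 0 (shut) to 1 (fully open); "tx", "ty", "tz": the shift along the tool's x, y, z normalised to -1 to 1, where 1 is 0.12 m; "ax", "ay", "az": the turn, a rotation vector about the tool's x, y, z normalised to -1 to 1, where 1 is 90 degrees. A call has 1 to 12 rows; each row shifts and turns the commanded pose from where the row before left it, along the tool's axes as they then stand; what a row does not reach is not made up. A row lasts 1/12 s, in which the tool goes at most 41.7 mm and 7.16 degrees, less where a joint would pass 70% of its speed; a pose out of reach is approached as far as the arm can. A call with a number of a shift or a turn outside -1 to 1 is refused whole. A call with a gripper value outside its range is refused whole. The fingers move at their own pace and stop on an object; "grip_force" is the grip in N (left out, the last holds). Time passes only in rows, so rows that do not move let the fingers close. It gives the time, the measured TCP pose, the force, the opening and the grip force at its end, in the units of the state.
- manip.sense(): the state, without advancing time (a new reading comes with each control period).
- optics.grab_frame(name): name is "scene" or "top" or "wrist"; returns a dict with "pixels" (400x640x3 uint8, blue, green, red), "depth" (400x640 float32, mm along the optical axis (not along the pixel's ray), 0 where there is no reading), "intrinsics" (3x3 intrinsics, pixels), "k1" (the pictures are not rectified: a ray, as slopes to the right and down, at radius r is drawn at 1 + k1 r^2 times it, then the intrinsics apply), "R" (3x3) and "t" (3): a world point X has camera coordinates R X + t. Camera axes: x right, y down, z forward; pixel columns grow to the right and rows downward; lengths in mm; the calibration is good to about 2 mm. A picture is of the moment at which its call begins.
- manip.sign_off(): hands the job in; it is judged then, once.
The state is a dict: "clock": time; "q": joint angles; "qvel": joint speeds; "joint_torque": joint torques, N m; "position": TCP position; "tcp_rot": TCP orientation; "contact_force": force on the tool from outside, world axes, zero at the start; "moment": the same for the moment, N m; "grip_width": opening from 0.0 (shut) to 1.0 (fully open); "grip_force": force on a finger pad.
Only numpy, scipy, OpenCV 4.12 (cv2) and the standard library are available. Lean on these libraries where they do the work, as an engineer would, in place of code of your own. Each camera call takes 0.05 s, during which the arm holds its last target. There are 200 camera calls.

TASK

Load the sample: with the fingertips, push the orange shuttle along the slot of the grey loading gate to the corner, then push it round the corner along the second leg until it stops fully home at the end of the slot, in front of the white reader. Only push it from outside: do not take it or its vial between the fingers and do not lift it. Leave the vials, bottle, beaker, blue box and jar around it where they stand, and finish with the hand clear.

Things in the scene. Friction and masses are not known exactly. Their poses are not given: they have to be found in the camera images.
- gate: Fixed grey plate, top face 18 mm above the table; origin on the table. In its frame it spans x -105 to 95, y -100 to 135 mm. Its x points along the slot's first leg to the corner (away from the robot, turned up to 0.5 rad either way), its y along the second leg from corner to dock. The slot is 16 mm wide; the pin's axis can go from x -64 to 52 along y -50, then from y -52 to 62 along x 50 mm.
- reader (a point): Centre of the top of the fixed white reader with a red top, a block standing on the gate past the end of the second leg: 70 (gate x) by 30 (gate y) mm, up to 74 mm above the table, its front 40 mm beyond the dock point. Axes as the gate's. Nothing to do to it.
- corner (a point): The corner of the slot, in the plate's top face, where the centre lines of the legs meet: gate frame x 50, y -50, z 18 mm. Axes as the gate's.
- dock (a point): Where the pin's axis is when the shuttle is fully home against the end of the second leg, in the plate's top face: gate frame x 50, y 62, z 18 mm. Axes as the gate's.
- shuttle_mid (a point): Centre of the shuttle's round orange body, on the pin's axis, 32.5 mm above the table. Body: disc 56 mm across, 19.5 to 45.5 mm above the table. A small blue-capped vial (24 mm across at its black collar) is fixed upright on it, top 70.5 mm above the table. It starts 75 to 110 mm short of the corner on the first leg.
- shuttle: The same shuttle; origin on its axis at the underside of its foot, 5 mm above the table. A 12 mm steel pin (2 mm play each side in the slot) joins the orange body to a 36 mm foot under the plate, so it cannot come out or tip over. 0.18 to 0.35 kg; slides with plain friction of 1 to 4 N, spins freely, stays where it is left.
- vial_a: Loose amber vial with a green cap standing on the gate's plate inside the angle of the slot, 21 mm diameter, 44 mm high; origin at the centre of its underside. Leave alone.
- vial_b: Loose amber vial with a white cap on the gate's plate, as the other: 21 mm diameter, 44 mm high, origin at the centre of its underside. Leave alone.
- reagent: White plastic bottle with a blue cap, 72 mm diameter, 150 mm high, on the table to the left; origin at the centre of its underside. Leave alone.
- beaker: Glass beaker, 70 mm diameter, 85 mm high, on the table to the left; origin at the centre of its underside. Leave alone.
- tipbox: Blue box, 120 by 80 by 55 mm, on the table to the right; origin at the centre of its underside. Leave alone.
- jar: Amber glass jar with a black lid, 60 mm diameter, 80 mm high, on the table to the right; origin at the centre of its underside. Leave alone.
Mind the look-alikes: they are no part of the job. Of the things that look like the shuttle, the smaller one is meant.

How it is judged:
By the outcome, as a careful person would: the job done as asked, in the order asked, and still so for the second after the job is handed in, with the robot touching nothing.
It also fails if it takes over 45 s, if anything falls off the work surface, if the arm or the gripper's body presses on something with over 40 N, if the wrist force passes 120 N, or if a joint passes its speed limit or range.

## Working session

There is one attempt and no reset: what is moved stays moved. The work goes in short steps, Python scripts to look and compute and a tool call to move; the robot and the scene stay as the last step left them, time stands still between calls to the robot, and variables do not carry over. Pictures are saved under pics/ and viewed, at most 10 in all, crops included, and the job is handed in when it is done.

Besides the shell and the picture viewer there is one more tool, called after ">>>" as name(argument=value, ...), one argument or row to a line, values as JSON. play_rows: Moves the arm, as the interface text tells. Scaled input: -1 to 1 covers 0.12 m each way for a shift and 90 degrees each way for a turn. Its arguments: {"type":"object","properties":{"rows":{"type":"array","items":{"type":"object","properties":{"gripper":{"type":"number"},"tx":{"type":"number","minimum":-1,"maximum":1},"ty":{"type":"number","minimum":-1,"maximum":1},"tz":{"type":"number","minimum":-1,"maximum":1},"ax":{"type":"number","minimum":-1,"maximum":1},"ay":{"type":"number","minimum":-1,"maximum":1},"az":{"type":"number","minimum":-1,"maximum":1}}}},"grip_force":{"type":"number"}},"required":["rows"]}

```bash
mkdir -p pics; cat > h.py <<'E'
import numpy as np, cv2
from cell import manip, optics
def ray(f,u,v):
    K=f["intrinsics"];d=np.array([(u-K[0,2])/K[0,0],(v-K[1,2])/K[1,1]]);x=d.copy()
    for _ in range(20): x=d/(1+f["k1"]*(x@x))
    return np.array([x[0],x[1],1.])
def onplane(f,u,v,z):
    R=np.array(f["R"]);t=np.array(f["t"]);o=-R.T@t;d=R.T@ray(f,u,v)
    return o+d*(z-o[2])/d[2]
def atdepth(f,u,v):
    R=np.array(f["R"]);t=np.array(f["t"]);return R.T@(ray(f,u,v)*f["depth"][int(v),int(u)]-t)
def proj(f,X):
    c=np.array(f["R"])@X+np.array(f["t"]);s=c[:2]/c[2];s=s*(1+f["k1"]*(s@s));K=f["intrinsics"]
    return s[0]*K[0,0]+K[0,2],s[1]*K[1,1]+K[1,2]
E
python3 - <<'E'
from h import *
import pickle
s=manip.sense();print(s["clock"],s["position"],s["tcp_rot"],s["contact_force"],s["grip_width"])
for n in ("scene","top"):
    f=optics.grab_frame(n);cv2.imwrite(f"pics/{n}0.png",f["pixels"]);pickle.dump(f,open(n+".pkl","wb"))
    hsv=cv2.cvtColor(f["pixels"],cv2.COLOR_BGR2HSV)
    m=cv2.inRange(hsv,(5,130,90),(22,255,255))
    k,l,st,c=cv2.connectedComponentsWithStats(m)
    for i in range(1,k):
        if st[i,4]>60:
            print(n,st[i],c[i].round(),np.round(atdepth(f,*c[i])))
E
```

```text
0.0 [ 226.17831997 -608.7054337   230.40026637] [-1.79898858e+02  7.76502846e-03  2.03894509e+01] [ 0.68368242  0.15885872 -0.33747137] 1.0024029508219423
scene [  11   10  264  123 7374] [158.  70.] [ 4.090e+02 -1.223e+03 -1.000e+00]
scene [278  27  26  19 237] [288.  36.] [ -280. -1087.    -2.]
scene [611  26  22  16 134] [622.  33.] [-959.  251.  175.]
scene [598  41  42  14 128] [617.  48.] [-787.  288.  177.]
scene [574  99  26  27 224] [586. 112.] [-999.  254. -206.]
scene [617 146  23  12  98] [629. 152.] [-801.  506. -209.]
scene [334 170  26  16 234] [347. 178.] [415.  -1.  66.]
scene [295 195  19  13 135] [304. 202.] [566. -25.  54.]
top [321 187  17  16 166] [329. 195.] [554. -34.  70.]
top [309 231  24  25 372] [320. 243.] [403. -11.  91.]
```

View pics/scene0.png

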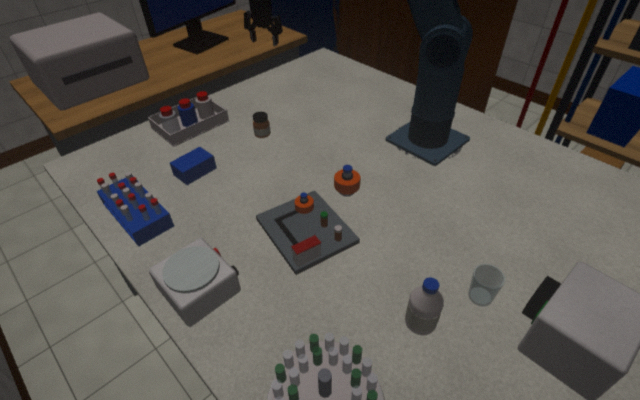

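View pics/top0.png

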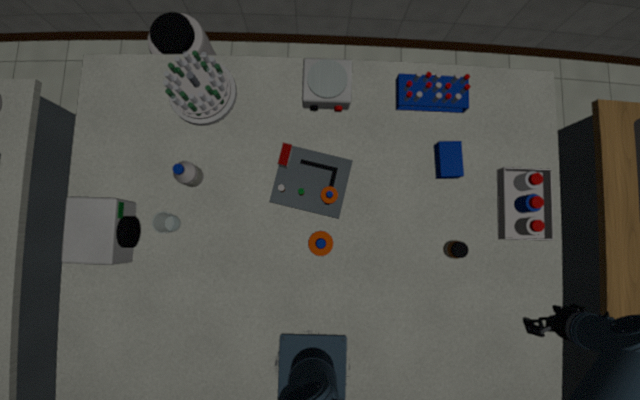

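The top view shows two orange candidates. One is at (329,195): the smaller, standing on the gate slot. The other is at (320,243): larger, on the bare table nearer the robot. In the scene view they are at (304,202) and (347,178). I choose the one on the gate. The slot's second leg runs from its corner at about (335,168) to (301,162), and the reader's red top is at (286,154).

```bash
python3 - <<'E'
from h import *
import pickle
f=pickle.load(open("top.pkl","rb"));im=f["pixels"]
cv2.imwrite("pics/crop.png",cv2.resize(im[130:265,255:370],None,fx=4.4,fy=4.4,interpolation=cv2.INTER_CUBIC))
hsv=cv2.cvtColor(im,cv2.COLOR_BGR2HSV);print(hsv[200,285],hsv[180,320],hsv[225,290],hsv[165,318])
p=im[130:265,255:370].astype(int)
m=(hsv[...,2]<115).astype(np.uint8)*255
m[:135]=0;m[228:]=0;m[:,:262]=0;m[:,362:]=0
m=cv2.morphologyEx(m,cv2.MORPH_CLOSE,np.ones((9,9)))
c=max(cv2.findContours(m,0,1)[0],key=cv2.contourArea)
P=np.array([onplane(f,u,v,18)[:2] for u,v in c[:,0]],np.float32)
r=cv2.minAreaRect(P);print(cv2.contourArea(c),r,cv2.boxPoints(r))
for lo,hi in (((0,130,60),(4,255,255)),((5,130,90),(22,255,255))):
    mm=cv2.inRange(hsv,lo,hi)&m
    k,l,st,cc=cv2.connectedComponentsWithStats(mm)
    for i in range(1,k):
        if st[i,4]>30: print(st[i],cc[i],onplane(f,*cc[i],74),onplane(f,*cc[i],45.5))
E
```

```text
[99 25 70] [101  31  65] [ 35  14 107] [30 51  5]
9108.0 ((605.2988891601562, 21.835220336914062), (307.4805603027344, 330.8221435546875), 1.885358214378357) [[ 446.19983  182.09874]
 [ 457.08386 -148.54433]
 [ 764.39795 -138.4283 ]
 [ 753.5139   192.21477]]
[278 143  14  22 176] [284.52840909 154.05681818] [678.41953776 110.04014382  74.        ] [684.82113768 112.3827668   45.5       ]
[321 187  17  16 166] [329.01807229 194.62048193] [553.58224269 -33.8127959   74.        ] [556.90512068 -35.01785633  45.5       ]
```

View pics/crop.png

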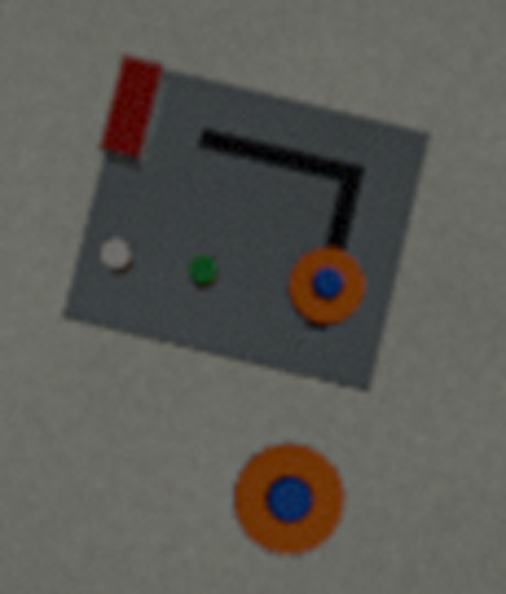

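The crop confirms the choice: the small orange disc sits on the slot at crop (327,286), and the bigger one is off the plate at (290,499). The slot corner is at (350,177), the leg end at (205,138), and the plate corners are at (428,133), (368,390) and (65,318). The vials are at (203,271) green and (116,255) white.

```bash
python3 - <<'E'
from h import *
import pickle
f=pickle.load(open("top.pkl","rb"));im=f["pixels"]
q=lambda x,y,z:onplane(f,(x+.5)/4.4-.5+255,(y+.5)/4.4-.5+130,z)[:2]
# grey plate: bluish saturation-based outer contour
G=dict(a=((95,-100),(428,133)),b=((-105,-100),(368,390)),c=((-105,135),(65,318)),corner=((50,-50),(353,174)))
A=[];B=[]
for g,p in G.values(): A.append(g);B.append(q(*p,18))
A=np.array(A,float);B=np.array(B)
print(B.round(1))
ca=A-A.mean(0);cb=B-B.mean(0)
th=np.arctan2((ca[:,0]*cb[:,1]-ca[:,1]*cb[:,0]).sum(),(ca*cb).sum())
R=np.array([[np.cos(th),-np.sin(th)],[np.sin(th),np.cos(th)]]);o=B.mean(0)-R@A.mean(0)
print("yaw",np.degrees(th),"o",o,"res",(A@R.T+o-B).round(1))
for n,g in dict(corner=(50,-50),dock=(50,62),reader=(50,117)).items(): print(n,R@g+o)
for n,p,z in (("sh",(327,286),45.5),("cap",(328,283),70),("va",(203,271),62),("vb",(116,255),62),("decoy",(290,499),45),("reader",(132,107),74)):
    w=q(*p,z);print(n,w.round(1),"gate",((w-o)@R).round(1))
s=manip.sense();print(s["position"],s["tcp_rot"])
E
```

```text
[[ 678.6 -109.3]
 [ 483.4  -68.3]
 [ 530.4  158.1]
 [ 645.4  -53.3]]
yaw -11.650275043024845 o [606.19060681   6.68689181] res [[ 0.4 -1.2]
 [-0.2 -1.8]
 [ 0.2  2. ]
 [-0.4  1. ]]
corner [645.06365916 -52.3798992 ]
dock [667.68064647  57.31272537]
reader [678.78720274 111.17963922]
sh [556.9 -34.7] gate [-39.9 -50.5]
cap [556.2 -34.4] gate [-40.6 -50.3]
va [563.2  55.3] gate [-51.9  38.9]
vb [572.9 118.2] gate [-55.1 102.5]
decoy [401.8 -12. ] gate [-196.4  -59.6]
reader [678.8 109.8] gate [ 50.3 115.6]
[ 226.18637349 -608.76043879  230.49709178] [-1.79908606e+02  7.73858628e-03  2.03900237e+01]
```

>>> play_rows(
  rows=[
    {"tx":0.215,"ty":-0.21,"gripper":0},
    {"tx":0.215,"ty":-0.21,"gripper":0},
    {"tx":0.215,"ty":-0.21,"gripper":0},
    {"tx":0.215,"ty":-0.21,"gripper":0},
    {"tx":0.215,"ty":-0.21,"gripper":0},
    {"tx":0.215,"ty":-0.21,"gripper":0},
    {"tx":0.215,"ty":-0.21,"gripper":0},
    {"tx":0.215,"ty":-0.21,"gripper":0},
    {"tx":0.215,"ty":-0.21,"gripper":0},
    {"tx":0.215,"ty":-0.21,"gripper":0},
    {"tx":0.215,"ty":-0.21,"gripper":0},
    {"tx":0.215,"ty":-0.21,"gripper":0},
  ],
)

```text
validation failed for argument at $.ro...
```

>>> play_rows(
  rows=[
    {"tx":0.215,"ty":-0.21,"gripper":0},
    {"tx":0.215,"ty":-0.21,"gripper":0},
    {"tx":0.215,"ty":-0.21,"gripper":0},
    {"tx":0.215,"ty":-0.21,"gripper":0},
    {"tx":0.215,"ty":-0.21,"gripper":0},
    {"tx":0.215,"ty":-0.21,"gripper":0},
    {"az":0.0712,"gripper":0},
    {"az":0.0712,"gripper":0},
    {"az":0.0712,"gripper":0},
    {"az":0.0712,"gripper":0},
    {"az":0.0712,"gripper":0},
    {"gripper":0},
  ],
)

```text
validation failed for argument at $.ro...
```

>>> play_rows(
  rows=[
    {"tx":0.215,"ty":-0.21,"tz":0.0,"ax":0.0,"ay":0.0,"az":0.0,"gripper":0.0},
  ],
)

```text
clock: 0.18
position: [236.7, -581.3, 230.6]
tcp_rot: [179.9, 0.2, 19.9]
contact_force: [-1.6, -0.8, 0.0]
grip_width: 0.88
grip_force: 0.0
```

All seven fields are needed in each row.

>>> play_rows(
  rows=[
    {"tx":0.215,"ty":-0.21,"tz":0,"ax":0,"ay":0,"az":0,"gripper":0},
    {"tx":0.215,"ty":-0.21,"tz":0,"ax":0,"ay":0,"az":0,"gripper":0},
    {"tx":0.215,"ty":-0.21,"tz":0,"ax":0,"ay":0,"az":0,"gripper":0},
    {"tx":0.215,"ty":-0.21,"tz":0,"ax":0,"ay":0,"az":0,"gripper":0},
    {"tx":0.215,"ty":-0.21,"tz":0,"ax":0,"ay":0,"az":0,"gripper":0},
    {"tx":0.215,"ty":-0.21,"tz":0,"ax":0,"ay":0,"az":0,"gripper":0},
    {"tx":0.215,"ty":-0.21,"tz":0,"ax":0,"ay":0,"az":0,"gripper":0},
    {"tx":0.215,"ty":-0.21,"tz":0,"ax":0,"ay":0,"az":0,"gripper":0},
    {"tx":0.215,"ty":-0.21,"tz":0,"ax":0,"ay":0,"az":0,"gripper":0},
    {"tx":0.215,"ty":-0.21,"tz":0,"ax":0,"ay":0,"az":0,"gripper":0},
    {"tx":0.215,"ty":-0.21,"tz":0,"ax":0,"ay":0,"az":0,"gripper":0},
    {"tx":0.215,"ty":-0.21,"tz":0,"ax":0,"ay":0,"az":0,"gripper":0},
  ],
)

```text
clock: 1.18
position: [426.8, -183.7, 231.2]
tcp_rot: [-180.0, 0.0, 20.4]
contact_force: [1.0, -0.1, 0.5]
grip_width: -0.001
grip_force: 0.0
```

>>> play_rows(
  rows=[
    {"tx":0.215,"ty":-0.21,"tz":0,"ax":0,"ay":0,"az":0,"gripper":0},
    {"tx":0.215,"ty":-0.21,"tz":0,"ax":0,"ay":0,"az":0,"gripper":0},
    {"tx":0.215,"ty":-0.21,"tz":0,"ax":0,"ay":0,"az":0,"gripper":0},
    {"tx":0.215,"ty":-0.21,"tz":0,"ax":0,"ay":0,"az":0,"gripper":0},
    {"tx":0.215,"ty":-0.21,"tz":0,"ax":0,"ay":0,"az":0,"gripper":0},
    {"tx":0,"ty":0,"tz":0,"ax":0,"ay":0,"az":0.0712,"gripper":0},
    {"tx":0,"ty":0,"tz":0,"ax":0,"ay":0,"az":0.0712,"gripper":0},
    {"tx":0,"ty":0,"tz":0,"ax":0,"ay":0,"az":0.0712,"gripper":0},
    {"tx":0,"ty":0,"tz":0,"ax":0,"ay":0,"az":0.0712,"gripper":0},
    {"tx":0,"ty":0,"tz":0,"ax":0,"ay":0,"az":0.0712,"gripper":0},
    {"tx":0,"ty":0,"tz":0,"ax":0,"ay":0,"az":0,"gripper":0},
    {"tx":0,"ty":0,"tz":0,"ax":0,"ay":0,"az":0,"gripper":0},
  ],
)

```text
clock: 2.18
position: [503.4, -22.3, 231.0]
tcp_rot: [180.0, 0.0, -11.5]
contact_force: [0.4, 0.3, 0.7]
grip_width: 0.001
grip_force: 0.0
```

```bash
python3 - <<'E'
from h import *
import pickle
f=optics.grab_frame("wrist");cv2.imwrite("pics/w1.png",f["pixels"]);pickle.dump(f,open("w1.pkl","wb"))
s=manip.sense();print(s["clock"],s["position"],s["tcp_rot"],s["contact_force"],s["grip_width"])
E
```

```text
2.2333 [503.50474746 -22.28829862 231.09186955] [ 1.79990054e+02  2.52015530e-02 -1.14461911e+01] [-0.10771477  0.22541723  0.30179476] 0.0005696662073849884
```

View pics/w1.png

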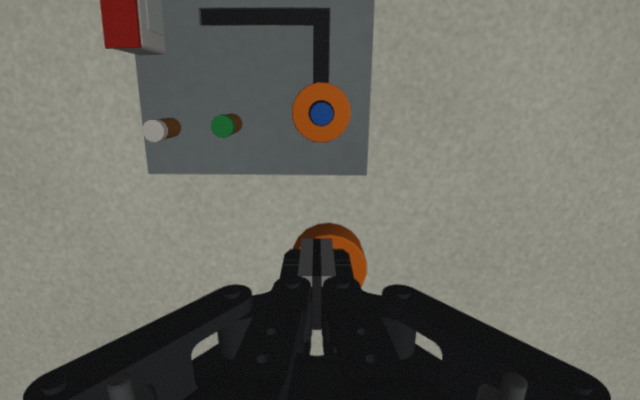

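The wrist view shows the shuttle disc centred at (321,112), slot corner at (322,17), leg end near (202,17), plate near corners at (367,174) and (149,173), and vials at (154,130) and (223,126). The big orange decoy is under the fingers at (328,260).

```bash
python3 - <<'E'
from h import *
import pickle
f=pickle.load(open("w1.pkl","rb"))
G=dict(b=((-105,-100),(367,175)),c=((-105,135),(149,173.5)),corner=((50,-50),(321.5,17)),end=((50,70),(200.5,17)))
A=[];B=[]
for g,p in G.values(): A.append(g);B.append(onplane(f,*p,18)[:2])
A=np.array(A,float);B=np.array(B)
ca=A-A.mean(0);cb=B-B.mean(0)
th=np.arctan2((ca[:,0]*cb[:,1]-ca[:,1]*cb[:,0]).sum(),(ca*cb).sum())
R=np.array([[np.cos(th),-np.sin(th)],[np.sin(th),np.cos(th)]]);o=B.mean(0)-R@A.mean(0)
print("yaw",np.degrees(th),"o",o,"res",(A@R.T+o-B).round(1).tolist())
G_=lambda w:((w-o)@R).round(1)
hsv=cv2.cvtColor(f["pixels"],cv2.COLOR_BGR2HSV)
m=cv2.inRange(hsv,(5,130,60),(22,255,255));m[160:]=0;m[:,:270]=0
x,y,w,h=cv2.boundingRect(m)
for n,p,z in (("sh",(x+w/2-.5,y+h/2-.5),45.5),("l",(x-.5,y+h/2),45.5),("r",(x+w-.5,y+h/2),45.5),("va",(223,126),62),("vb",(154,130),62)):
    q=onplane(f,*p,z)[:2];print(n,q.round(1),G_(q))
s=manip.sense();print("tcp gate",G_(s["position"][:2]))
for u,v in((328,238),(352,265),(321,112),(330,90)): print(u,v,atdepth(f,u,v).round(1))
E
```

```text
yaw -12.10241264474599 o [606.7010372    1.53552733] res [[-0.6, -0.2], [0.2, -0.4], [-0.3, -1.3], [0.7, 1.9]]
sh [559.2 -38.5] [-38.  -49.1]
l [564.3 -11.3] [-38.8 -21.4]
r [553.3 -65.6] [-38.1 -76.9]
va [565.1  50.9] [-51.   39.6]
vb [574.9 114.4] [-54.8 103.7]
tcp gate [-95.9 -44.9]
328 238 [512.8 -29.8 236.2]
352 265 [403.6 -39.9  58.7]
321 112 [559.8 -38.3  72.5]
330 90 [576.7 -50.5  46.2]
```

>>> play_rows(
  rows=[
    {"tx":0,"ty":0.033,"tz":0.1,"ax":0,"ay":0,"az":0.006,"gripper":0},
    {"tx":0,"ty":0,"tz":0.28,"ax":0,"ay":0,"az":0,"gripper":0},
    {"tx":0,"ty":0,"tz":0.28,"ax":0,"ay":0,"az":0,"gripper":0},
    {"tx":0,"ty":0,"tz":0.28,"ax":0,"ay":0,"az":0,"gripper":0},
    {"tx":0,"ty":0,"tz":0.28,"ax":0,"ay":0,"az":0,"gripper":0},
    {"tx":0,"ty":0,"tz":0.28,"ax":0,"ay":0,"az":0,"gripper":0},
    {"tx":0,"ty":0,"tz":0.18,"ax":0,"ay":0,"az":0,"gripper":0},
    {"tx":0,"ty":0,"tz":0,"ax":0,"ay":0,"az":0,"gripper":0},
  ],
)

```text
clock: 2.9
position: [499.5, -26.1, 25.8]
tcp_rot: [179.9, 0.4, -12.0]
contact_force: [-1.0, 0.6, -0.4]
grip_width: -0.002
grip_force: 0.0
```

>>> play_rows(
  rows=[
    {"tx":0.06,"ty":0,"tz":0,"ax":0,"ay":0,"az":0,"gripper":0},
    {"tx":0.06,"ty":0,"tz":0,"ax":0,"ay":0,"az":0,"gripper":0},
    {"tx":0.06,"ty":0,"tz":0,"ax":0,"ay":0,"az":0,"gripper":0},
    {"tx":0.06,"ty":0,"tz":0,"ax":0,"ay":0,"az":0,"gripper":0},
    {"tx":0.06,"ty":0,"tz":0,"ax":0,"ay":0,"az":0,"gripper":0},
    {"tx":0.06,"ty":0,"tz":0,"ax":0,"ay":0,"az":0,"gripper":0},
    {"tx":0.06,"ty":0,"tz":0,"ax":0,"ay":0,"az":0,"gripper":0},
    {"tx":0.06,"ty":0,"tz":0,"ax":0,"ay":0,"az":0,"gripper":0},
    {"tx":0.06,"ty":0,"tz":0,"ax":0,"ay":0,"az":0,"gripper":0},
    {"tx":0.06,"ty":0,"tz":0,"ax":0,"ay":0,"az":0,"gripper":0},
    {"tx":0.06,"ty":0,"tz":0,"ax":0,"ay":0,"az":0,"gripper":0},
    {"tx":0.06,"ty":0,"tz":0,"ax":0,"ay":0,"az":0,"gripper":0},
  ],
)

```text
clock: 3.9
position: [588.0, -44.5, 29.6]
tcp_rot: [180.0, 0.0, -12.2]
contact_force: [-5.0, 1.3, 4.0]
grip_width: -0.002
grip_force: 2.4
```

```bash
cat > look.py <<'E'
from h import *
import sys
th=np.radians(-12.1);o=np.array([606.7,1.5])
R=np.array([[np.cos(th),-np.sin(th)],[np.sin(th),np.cos(th)]])
s=manip.sense();print("tcp gate",((s["position"][:2]-o)@R).round(1),s["position"].round(1),s["tcp_rot"].round(1),"F gate",(s["contact_force"][:2]@R).round(1),s["clock"])
f=optics.grab_frame("wrist");im=f["pixels"];cv2.imwrite(f"pics/{sys.argv[1]}.png",im)
hsv=cv2.cvtColor(im,cv2.COLOR_BGR2HSV);m=cv2.inRange(hsv,(5,130,60),(22,255,255))
b=cv2.inRange(hsv,(100,150,60),(125,255,255))
for nm,mm,z in (("or",m,45.5),("blue",b,70.5)):
    k,l,st,c=cv2.connectedComponentsWithStats(mm)
    for i in range(1,k):
        if st[i,4]>150:
            x,y,w,h=st[i,:4];q=onplane(f,x+w/2-.5,y+h/2-.5,z)[:2];print(nm,st[i],"gate",((q-o)@R).round(1))
E
python3 look.py w2
```

```text
tcp gate [ -8.6 -48.9] [588.  -44.5  29.6] [180.    0.  -12.2] F gate [-5.1  0.2] 3.9
or [  244   107   144   142 11733] gate [ 31.6 -49.1]
or [103 304  61  41 859] gate [-35.4  32.9]
or [   0  307   54   64 2057] gate [-45.7  87.7]
blue [ 286  167   60   62 2974] gate [ 30.8 -49.2]
```

View pics/w2.png

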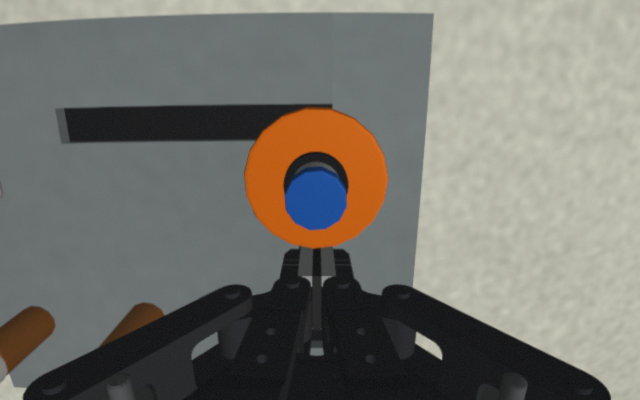

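The shuttle is at about gate x 31, with its disc at (316,178). It follows the fingertips cleanly, and about 20 mm is left to the corner.

>>> play_rows(
  rows=[
    {"tx":0.025,"ty":0,"tz":0.01,"ax":0,"ay":0,"az":0,"gripper":0},
    {"tx":0.025,"ty":0,"tz":0.01,"ax":0,"ay":0,"az":0,"gripper":0},
    {"tx":0.025,"ty":0,"tz":0,"ax":0,"ay":0,"az":0,"gripper":0},
    {"tx":0.025,"ty":0,"tz":0,"ax":0,"ay":0,"az":0,"gripper":0},
    {"tx":0.025,"ty":0,"tz":0,"ax":0,"ay":0,"az":0,"gripper":0},
    {"tx":0.02,"ty":0,"tz":0,"ax":0,"ay":0,"az":0,"gripper":0},
    {"tx":0,"ty":0,"tz":0,"ax":0,"ay":0,"az":0,"gripper":0},
  ],
)

```text
clock: 4.53
position: [605.3, -48.4, 27.4]
tcp_rot: [-180.0, -0.1, -12.2]
contact_force: [-0.6, 1.2, -0.6]
grip_width: 0.004
grip_force: 0.3
```

```bash
python3 look.py w3
```

```text
tcp gate [  9.1 -49. ] [605.3 -48.4  27.4] [-1.80e+02 -1.00e-01 -1.22e+01] F gate [-0.8  1.1] 4.5333
or [  242   108   147   144 12107] gate [ 49. -49.]
or [   0  338   59   62 2083] gate [-43.7  89.1]
blue [ 285  167   62   64 3105] gate [ 48.8 -49.3]
```

>>> play_rows(
  rows=[
    {"tx":0.01,"ty":0,"tz":0,"ax":0,"ay":0,"az":0,"gripper":0},
    {"tx":0.01,"ty":0,"tz":0,"ax":0,"ay":0,"az":0,"gripper":0},
    {"tx":0,"ty":0,"tz":0,"ax":0,"ay":0,"az":0,"gripper":0},
  ],
)

```text
clock: 4.83
position: [606.7, -48.6, 27.3]
tcp_rot: [180.0, 0.0, -12.2]
contact_force: [-3.4, 0.1, 1.5]
grip_width: 0.004
grip_force: 1.3
```

>>> play_rows(
  rows=[
    {"tx":0.01,"ty":0,"tz":0,"ax":0,"ay":0,"az":0,"gripper":0},
    {"tx":0,"ty":0,"tz":0,"ax":0,"ay":0,"az":0,"gripper":0},
  ],
)

```text
clock: 5.0
position: [608.0, -48.9, 27.3]
tcp_rot: [-180.0, -0.0, -12.2]
contact_force: [-2.4, 0.2, 0.9]
grip_width: 0.001
grip_force: 1.3
```

>>> play_rows(
  rows=[
    {"tx":0.01,"ty":0,"tz":0,"ax":0,"ay":0,"az":0,"gripper":0},
    {"tx":0,"ty":0,"tz":0,"ax":0,"ay":0,"az":0,"gripper":0},
  ],
)

```text
clock: 5.17
position: [609.3, -49.1, 27.3]
tcp_rot: [-180.0, -0.0, -12.2]
contact_force: [-1.5, 0.2, 1.3]
grip_width: -0.002
grip_force: 1.3
```

```bash
python3 look.py w4
```

```text
tcp gate [ 13.1 -49. ] [609.3 -49.1  27.3] [-180.    -0.   -12.2] F gate [-1.5 -0.2] 5.1667
or [  242   107   147   145 12065] gate [ 53.2 -49. ]
or [   0  343   61   57 1801] gate [-41.2  89.1]
blue [ 285  168   62   64 3103] gate [ 52.6 -49.2]
```

>>> play_rows(
  rows=[
    {"tx":0.01,"ty":0,"tz":0,"ax":0,"ay":0,"az":0,"gripper":0},
    {"tx":0,"ty":0,"tz":0,"ax":0,"ay":0,"az":0,"gripper":0},
  ],
)

```text
clock: 5.38
position: [610.1, -49.3, 27.2]
tcp_rot: [180.0, 0.0, -12.2]
contact_force: [-4.1, 1.1, 1.6]
grip_width: -0.002
grip_force: 1.7
```

>>> play_rows(
  rows=[
    {"tx":0.01,"ty":0,"tz":0,"ax":0,"ay":0,"az":0,"gripper":0},
    {"tx":0,"ty":0,"tz":0,"ax":0,"ay":0,"az":0,"gripper":0},
  ],
)

```text
clock: 5.55
position: [610.2, -49.4, 27.2]
tcp_rot: [180.0, 0.2, -12.2]
contact_force: [-7.1, 2.0, 5.8]
grip_width: 0.004
grip_force: 3.4
```

>>> play_rows(
  rows=[
    {"tx":-0.07,"ty":0,"tz":0,"ax":0,"ay":0,"az":0,"gripper":0},
    {"tx":-0.08,"ty":0,"tz":0,"ax":0,"ay":0,"az":0,"gripper":0},
    {"tx":0,"ty":0,"tz":-0.3,"ax":0,"ay":0,"az":0,"gripper":0},
    {"tx":0,"ty":0,"tz":-0.3,"ax":0,"ay":0,"az":0,"gripper":0},
    {"tx":0,"ty":0,"tz":-0.3,"ax":0,"ay":0,"az":0,"gripper":0},
    {"tx":0,"ty":0.175,"tz":0,"ax":0,"ay":0,"az":0,"gripper":0},
    {"tx":0,"ty":0.175,"tz":0,"ax":0,"ay":0,"az":0,"gripper":0},
    {"tx":0,"ty":0.175,"tz":0,"ax":0,"ay":0,"az":0,"gripper":0},
    {"tx":0.147,"ty":0,"tz":0,"ax":0,"ay":0,"az":0,"gripper":0},
    {"tx":0.147,"ty":0,"tz":0,"ax":0,"ay":0,"az":0,"gripper":0},
    {"tx":0.147,"ty":0,"tz":0,"ax":0,"ay":0,"az":0,"gripper":0},
  ],
)

```text
clock: 6.47
position: [633.4, -119.7, 135.8]
tcp_rot: [180.0, -0.2, -12.3]
contact_force: [0.8, 0.7, 0.3]
grip_width: 0.003
grip_force: 0.0
```

>>> play_rows(
  rows=[
    {"tx":0,"ty":0,"tz":0,"ax":0,"ay":0,"az":-0.077,"gripper":0},
    {"tx":0,"ty":0,"tz":0,"ax":0,"ay":0,"az":-0.077,"gripper":0},
    {"tx":0,"ty":0,"tz":0,"ax":0,"ay":0,"az":-0.077,"gripper":0},
    {"tx":0,"ty":0,"tz":0,"ax":0,"ay":0,"az":-0.077,"gripper":0},
    {"tx":0,"ty":0,"tz":0,"ax":0,"ay":0,"az":-0.077,"gripper":0},
    {"tx":0,"ty":0,"tz":0,"ax":0,"ay":0,"az":-0.077,"gripper":0},
    {"tx":0,"ty":0,"tz":0,"ax":0,"ay":0,"az":-0.077,"gripper":0},
    {"tx":0,"ty":0,"tz":0,"ax":0,"ay":0,"az":-0.077,"gripper":0},
    {"tx":0,"ty":0,"tz":0,"ax":0,"ay":0,"az":-0.077,"gripper":0},
    {"tx":0,"ty":0,"tz":0,"ax":0,"ay":0,"az":-0.077,"gripper":0},
    {"tx":0,"ty":0,"tz":0,"ax":0,"ay":0,"az":-0.077,"gripper":0},
    {"tx":0,"ty":0,"tz":0,"ax":0,"ay":0,"az":-0.077,"gripper":0},
  ],
)

```text
clock: 7.47
position: [633.0, -118.9, 135.5]
tcp_rot: [179.9, -0.0, 71.3]
contact_force: [0.9, 0.1, 0.0]
grip_width: 0.003
grip_force: 0.0
```

>>> play_rows(
  rows=[
    {"tx":0,"ty":0,"tz":0,"ax":0,"ay":0,"az":-0.077,"gripper":0},
    {"tx":0,"ty":0,"tz":0,"ax":0,"ay":0,"az":0,"gripper":0},
    {"tx":0,"ty":0,"tz":0,"ax":0,"ay":0,"az":0,"gripper":0},
  ],
)

```text
clock: 7.72
position: [632.6, -118.9, 135.3]
tcp_rot: [179.9, -0.0, 77.7]
contact_force: [-0.8, -0.3, 0.8]
grip_width: -0.001
grip_force: 0.0
```

```bash
python3 look.py w5
```

```text
tcp gate [  50.5 -112.3] [ 632.6 -118.9  135.3] [179.9  -0.   77.7] F gate [-0.7 -0.4] 7.7167
or [ 278   65   83   85 4497] gate [ 52.4 -48.3]
or [   0   75   47  106 3646] gate [-156.3  -58.7]
blue [303  93  33  34 869] gate [ 52.2 -49.2]
blue [ 586  284   40  102 2132] gate [ 272.3 -214.2]
blue [ 622  305   18   95 1195] gate [ 300.  -232.7]
```

View pics/w5.png

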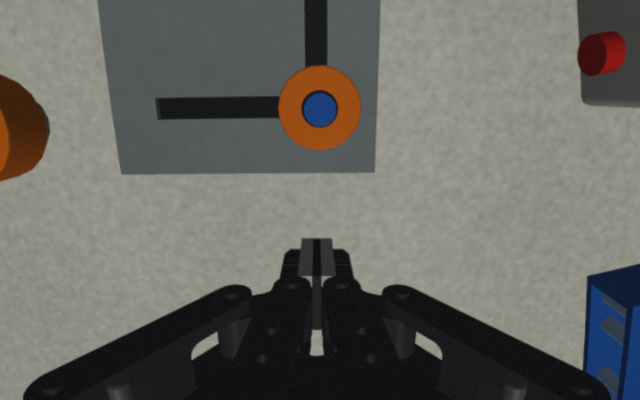

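The shuttle is in the corner, with its disc at (319,108) and the second leg running straight up from it at (316,30). The path ahead is clear. The blue box is at the far right.

>>> play_rows(
  rows=[
    {"tx":0,"ty":0,"tz":0.25,"ax":0,"ay":0,"az":0,"gripper":0},
    {"tx":0,"ty":0,"tz":0.25,"ax":0,"ay":0,"az":0,"gripper":0},
    {"tx":0,"ty":0,"tz":0.25,"ax":0,"ay":0,"az":0,"gripper":0},
    {"tx":0,"ty":0,"tz":0.15,"ax":0,"ay":0,"az":0,"gripper":0},
    {"tx":0,"ty":0,"tz":0,"ax":0,"ay":0,"az":0,"gripper":0},
  ],
)

```text
clock: 8.18
position: [629.1, -118.4, 23.1]
tcp_rot: [-179.6, 0.1, 77.8]
contact_force: [-1.5, -0.5, 0.2]
grip_width: -0.005
grip_force: 0.0
```

>>> play_rows(
  rows=[
    {"tx":0.06,"ty":0,"tz":0,"ax":0,"ay":0,"az":0,"gripper":0},
    {"tx":0.06,"ty":0,"tz":0,"ax":0,"ay":0,"az":0,"gripper":0},
    {"tx":0.06,"ty":0,"tz":0,"ax":0,"ay":0,"az":0,"gripper":0},
    {"tx":0.06,"ty":0,"tz":0,"ax":0,"ay":0,"az":0,"gripper":0},
    {"tx":0.06,"ty":0,"tz":0,"ax":0,"ay":0,"az":0,"gripper":0},
    {"tx":0.06,"ty":0,"tz":0,"ax":0,"ay":0,"az":0,"gripper":0},
    {"tx":0.06,"ty":0,"tz":0,"ax":0,"ay":0,"az":0,"gripper":0},
  ],
)

```text
clock: 8.77
position: [643.4, -69.7, 28.1]
tcp_rot: [179.9, 0.1, 77.8]
contact_force: [-1.3, -4.6, 3.7]
grip_width: 0.002
grip_force: 2.4
```

```bash
python3 look.py w6
```

```text
tcp gate [ 50.8 -61.9] [643.4 -69.7  28.1] [1.799e+02 1.000e-01 7.780e+01] F gate [-0.3 -4.7] 8.7667
or [  21    0   75   43 1945] gate [-40.1  35.2]
or [  248   107   146   144 11951] gate [ 52.2 -21.9]
blue [ 291  168   61   63 3050] gate [ 52.  -22.6]
```

>>> play_rows(
  rows=[
    {"tx":0.06,"ty":0,"tz":0,"ax":0,"ay":0,"az":0,"gripper":0},
    {"tx":0.06,"ty":0,"tz":0,"ax":0,"ay":0,"az":0,"gripper":0},
    {"tx":0.06,"ty":0,"tz":0,"ax":0,"ay":0,"az":0,"gripper":0},
    {"tx":0.06,"ty":0,"tz":0,"ax":0,"ay":0,"az":0,"gripper":0},
    {"tx":0.06,"ty":0,"tz":0,"ax":0,"ay":0,"az":0,"gripper":0},
    {"tx":0.06,"ty":0,"tz":0,"ax":0,"ay":0,"az":0,"gripper":0},
    {"tx":0.06,"ty":0,"tz":0,"ax":0,"ay":0,"az":0,"gripper":0},
    {"tx":0.06,"ty":0,"tz":0,"ax":0,"ay":0,"az":0,"gripper":0},
    {"tx":0.06,"ty":0,"tz":0,"ax":0,"ay":0,"az":0,"gripper":0},
    {"tx":0.04,"ty":0,"tz":0,"ax":0,"ay":0,"az":0,"gripper":0},
    {"tx":0,"ty":0,"tz":0,"ax":0,"ay":0,"az":0,"gripper":0},
  ],
)

```text
clock: 9.73
position: [657.4, 0.8, 27.2]
tcp_rot: [-180.0, -0.1, 78.0]
contact_force: [0.4, 0.0, -0.2]
grip_width: 0.0
grip_force: 0.0
```

```bash
python3 look.py w7
```

```text
tcp gate [49.7  9.9] [657.4   0.8  27.2] [-1.8e+02 -1.0e-01  7.8e+01] F gate [0.4 0.1] 9.7333
or [  18   19   74   44 1664] gate [-43.5 100.4]
or [  250   107   146   144 12014] gate [51.7 50.1]
or [ 71 189  50  36 602] gate [-37.9  38.8]
blue [ 293  168   62   63 3095] gate [51.6 49.4]
```

>>> play_rows(
  rows=[
    {"tx":0.02,"ty":0,"tz":0,"ax":0,"ay":0,"az":0,"gripper":0},
    {"tx":0.02,"ty":0,"tz":0,"ax":0,"ay":0,"az":0,"gripper":0},
    {"tx":0.02,"ty":0,"tz":0,"ax":0,"ay":0,"az":0,"gripper":0},
    {"tx":0.02,"ty":0,"tz":0,"ax":0,"ay":0,"az":0,"gripper":0},
    {"tx":0.01,"ty":0,"tz":0,"ax":0,"ay":0,"az":0,"gripper":0},
    {"tx":0,"ty":0,"tz":0,"ax":0,"ay":0,"az":0,"gripper":0},
  ],
)

```text
clock: 10.28
position: [659.6, 10.0, 27.2]
tcp_rot: [-180.0, -0.0, 77.9]
contact_force: [0.5, -1.1, 0.1]
grip_width: 0.001
grip_force: 0.5
```

>>> play_rows(
  rows=[
    {"tx":0.01,"ty":0,"tz":0,"ax":0,"ay":0,"az":0,"gripper":0},
    {"tx":0,"ty":0,"tz":0,"ax":0,"ay":0,"az":0,"gripper":0},
  ],
)

```text
clock: 10.45
position: [659.8, 10.7, 27.2]
tcp_rot: [-180.0, -0.0, 77.9]
contact_force: [-0.6, -1.4, 0.1]
grip_width: 0.001
grip_force: 0.7
```

>>> play_rows(
  rows=[
    {"tx":0.01,"ty":0,"tz":0,"ax":0,"ay":0,"az":0,"gripper":0},
    {"tx":0,"ty":0,"tz":0,"ax":0,"ay":0,"az":0,"gripper":0},
  ],
)

```text
clock: 10.62
position: [660.2, 11.8, 27.3]
tcp_rot: [-180.0, -0.0, 77.9]
contact_force: [0.2, -2.6, 0.8]
grip_width: 0.002
grip_force: 1.0
```

>>> play_rows(
  rows=[
    {"tx":0.01,"ty":0,"tz":0,"ax":0,"ay":0,"az":0,"gripper":0},
    {"tx":0,"ty":0,"tz":0,"ax":0,"ay":0,"az":0,"gripper":0},
  ],
)

```text
clock: 10.78
position: [660.5, 13.0, 27.3]
tcp_rot: [180.0, -0.0, 77.9]
contact_force: [-0.3, -2.1, 0.7]
grip_width: -0.002
grip_force: 1.1
```

>>> play_rows(
  rows=[
    {"tx":0.01,"ty":0,"tz":0,"ax":0,"ay":0,"az":0,"gripper":0},
    {"tx":0,"ty":0,"tz":0,"ax":0,"ay":0,"az":0,"gripper":0},
  ],
)

```text
clock: 10.95
position: [660.7, 14.3, 27.3]
tcp_rot: [180.0, -0.0, 77.9]
contact_force: [-0.5, -1.5, 0.3]
grip_width: -0.004
grip_force: 1.1
```

>>> play_rows(
  rows=[
    {"tx":0.01,"ty":0,"tz":0,"ax":0,"ay":0,"az":0,"gripper":0},
    {"tx":0,"ty":0,"tz":0,"ax":0,"ay":0,"az":0,"gripper":0},
  ],
)

```text
clock: 11.12
position: [660.9, 15.5, 27.3]
tcp_rot: [-180.0, -0.0, 77.9]
contact_force: [-0.5, -2.3, 0.2]
grip_width: -0.0
grip_force: 1.1
```

```bash
python3 look.py w8
```

```text
tcp gate [50.1 25.1] [660.9  15.5  27.3] [-180.    -0.    77.9] F gate [-0.  -2.4] 11.1167
or [  27   64   68   36 1325] gate [-43.  101.5]
or [  249   108   146   144 12083] gate [51.8 64.8]
or [ 79 220  46  40 472] gate [-37.6  39.9]
blue [ 292  168   62   63 3088] gate [51.7 64.6]
```

>>> play_rows(
  rows=[
    {"tx":0.01,"ty":0,"tz":0,"ax":0,"ay":0,"az":0,"gripper":0},
    {"tx":0,"ty":0,"tz":0,"ax":0,"ay":0,"az":0,"gripper":0},
  ],
)

```text
clock: 11.33
position: [661.1, 16.0, 27.3]
tcp_rot: [-180.0, 0.0, 77.9]
contact_force: [-1.0, -3.3, 0.9]
grip_width: -0.001
grip_force: 1.6
```

>>> play_rows(
  rows=[
    {"tx":0.01,"ty":0,"tz":0,"ax":0,"ay":0,"az":0,"gripper":0},
    {"tx":0,"ty":0,"tz":0,"ax":0,"ay":0,"az":0,"gripper":0},
  ],
)

```text
clock: 11.5
position: [661.2, 16.0, 27.3]
tcp_rot: [-180.0, 0.1, 77.8]
contact_force: [-2.6, -5.6, 1.3]
grip_width: 0.005
grip_force: 2.8
```

>>> play_rows(
  rows=[
    {"tx":0.01,"ty":0,"tz":0,"ax":0,"ay":0,"az":0,"gripper":0},
    {"tx":0,"ty":0,"tz":0,"ax":0,"ay":0,"az":0,"gripper":0},
  ],
)

```text
clock: 11.67
position: [661.3, 16.1, 27.3]
tcp_rot: [-180.0, 0.2, 77.8]
contact_force: [-1.6, -6.7, 3.6]
grip_width: -0.001
grip_force: 3.8
```

It has stopped: the force is rising with no motion. Next I back away, lift, and check.

>>> play_rows(
  rows=[
    {"tx":-0.05,"ty":0,"tz":0,"ax":0,"ay":0,"az":0,"gripper":0},
    {"tx":-0.15,"ty":0,"tz":0,"ax":0,"ay":0,"az":0,"gripper":0},
    {"tx":-0.1,"ty":0,"tz":-0.25,"ax":0,"ay":0,"az":0,"gripper":0},
    {"tx":0,"ty":0,"tz":-0.3,"ax":0,"ay":0,"az":0,"gripper":0},
    {"tx":0,"ty":0,"tz":-0.3,"ax":0,"ay":0,"az":0,"gripper":0},
    {"tx":-0.2,"ty":0,"tz":-0.25,"ax":0,"ay":0,"az":0,"gripper":0},
    {"tx":-0.2,"ty":0,"tz":-0.2,"ax":0,"ay":0,"az":0,"gripper":0},
    {"tx":0,"ty":0,"tz":0,"ax":0,"ay":0,"az":0,"gripper":0},
    {"tx":0,"ty":0,"tz":0,"ax":0,"ay":0,"az":0,"gripper":0},
  ],
)

```text
clock: 12.42
position: [645.1, -64.5, 184.8]
tcp_rot: [179.8, -0.1, 77.8]
contact_force: [-0.1, 0.9, -0.6]
grip_width: 0.003
grip_force: 0.0
```

```bash
python3 look.py w9
```

```text
tcp gate [ 51.3 -56.5] [645.1 -64.5 184.8] [ 1.798e+02 -1.000e-01  7.780e+01] F gate [-0.3  0.8] 12.4167
or [ 281    0   72   72 3254] gate [52.  60.3]
or [   0  140   95   93 5702] gate [-187.2  -58. ]
blue [303  10  28  30 645] gate [51.9 63.3]
blue [  0 192  17  27 242] gate [-205.4  -67.9]
blue [544 305  27  59 800] gate [ 276.1 -195.6]
blue [ 572  311   68   80 2200] gate [ 332.5 -218. ]
```

View pics/w9.png

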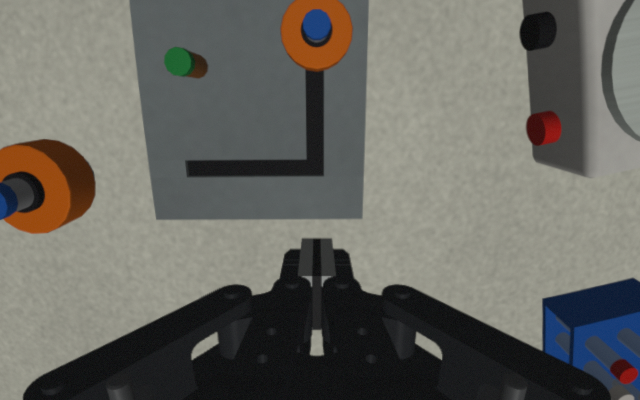

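The shuttle's disc is at (316,33) at the far end of the second leg, with the empty slot behind it and its corner at (315,168). The green vial is standing at (178,61), and the hand is clear. One numeric check before handing in.

```bash
python3 - <<'E'
from h import *
import pickle
a=pickle.load(open("top.pkl","rb"));f=optics.grab_frame("top")
def cen(f,lo,hi,z,box):
    h=cv2.cvtColor(f["pixels"],cv2.COLOR_BGR2HSV);m=cv2.inRange(h,lo,hi);k=np.zeros_like(m);x0,x1,y0,y1=box;k[y0:y1,x0:x1]=255
    M=cv2.moments(m&k,True);return onplane(f,M["m10"]/M["m00"],M["m01"]/M["m00"],z)[:2]
B=(262,360,135,222)
rd=cen(f,(0,130,60),(4,255,255),74,B)
sh=cen(f,(5,130,60),(22,255,255),45.5,B)
th=np.radians(-12);R=np.array([[np.cos(th),-np.sin(th)],[np.sin(th),np.cos(th)]])
print("reader-shuttle gate (expect 0,55)",((rd-sh)@R).round(1))
for n,lo,hi in (("va",(45,90,30),(80,255,255)),): print(n,cen(a,lo,hi,62,B),cen(f,lo,hi,62,B))
for n,bx in (("vb",(274,288,180,196)),("va",(294,308,184,198)),("bottle",(165,205,155,190)),("jar",(440,472,235,262)),("beaker",(150,182,208,236)),("tipbox",(430,468,138,182)),("decoy",(300,340,228,258))):
    x0,x1,y0,y1=bx;print(n,np.abs(a["pixels"][y0:y1,x0:x1].astype(int)-f["pixels"][y0:y1,x0:x1]).mean().round(1))
E
```

```text
reader-shuttle gate (expect 0,55) [-0.3 55.7]
va [564.52935305  55.62836931] [564.54057757  55.92978153]
vb 9.7
va 8.5
bottle 11.6
jar 9.9
beaker 12.2
tipbox 9.2
decoy 11.1
```

```bash
python3 -c "
from cell import manip
print(manip.sign_off())"
```

```text
the job is handed in; nothing more can be done
None
```

The shuttle is home: I pushed it to the corner and then along the second leg until it stopped against the end of the slot (55.7 mm from the reader's centre, 55 expected), the surrounding items show no movement, and the job was handed in with the hand clear at about 12.5 s.

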